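# Sort out three staking tools standing on each other's shadow tiles

## Robot

A 6-joint arm with a two-finger parallel gripper is mounted at the origin on a cart in front of the work surface, level with it; the furniture and walls round the work are solid. World frame = base frame: x ahead of the robot, y to its left, z up, the work surface at z = 0. Lengths are in m, angles in rad, forces in N, time in s.
With the tool pointing down it reaches from about 0.275 to 1 m from the base axis. Payload 8.4 kg.
Tool frame: the origin (TCP) lies on the front face of the gripper's body, between the roots of the fingers; the fingertips stand 73 mm ahead of it and the grasp point (between the pads) lies 54 mm ahead of it; z points along the fingers, y is the line along which they close (so a half turn about z gives the same grasp; the last joint's range is limited). The gripper opens to 85 mm and grips with 20 to 120 N. Pads are 22 mm wide; open, the fingers measure 114 mm over their backs; the gripper's body (76 mm by 85 mm) begins 54 mm behind the grasp point. The pads swing forward as they close: fully open they stand 13 mm farther back than shut.
Start: joints at [1.11, 0.353, 1.633, -0, 1.155, -0.002], TCP at [0.277, 0.56, 0.304] pointing down, gripper open.
Joint ranges: [-2.63, 2.63], [-0.92, 2.1], [0.06, 2.66], [-1.3, 4.44], [0, 2.69], [-3.02, 3.02]. Speed limits (rad/s): [2.22, 2.22, 2.79, 3.14, 3.14, 3.14].

## Interface

Orientations are given as a unit quaternion [w, x, y, z].
In Python, from cell import * gives the robot as it stands. The module is installed in compiled form; this text tells all that it offers.
- The arm moves only by the tool play_rows, never from a script. Its argument "targets" is a list of rows, each a list of 5 numbers: the shift along the tool's x, y, z in m, then the turn about the tool's z in degrees, then the finger opening in m, from 0 to 0.0854. In form: [[x, y, z, turn, jaw], ...]. A call has 1 to 8 rows; each row is the pose to reach, as a shift and turn from the pose commanded when the call began, along the tool's axes at that moment; what a row does not reach only later rows make up. A row lasts 1/8 s, in which the tool goes at most 62.5 mm and 10.7 degrees, less where a joint would pass 70% of its speed; a pose out of reach is approached as far as the arm can. A call with a gripper value outside its range is refused whole. The fingers move at their own pace and stop on an object; "newtons" is the grip in N (left out, the last holds). Time passes only in rows, so rows that repeat a pose let the fingers close. It gives the time, the measured TCP pose, the force, the opening and the grip force at its end, in the units of the state.
- observe(): the state, without advancing time (a new reading comes with each control period).
- snapshot(name): name is "side" or "top"; returns a dict with "color" (384x512x3 uint8, red, green, blue), "mtx" (3x3 intrinsics, pixels), "rvec" (rotation vector, rad) and "tvec" (3), from world to camera coordinates, as OpenCV has them. Camera axes: x right, y down, z forward; pixel columns grow to the right and rows downward; lengths in m; the calibration is good to about 2 mm. A picture is of the moment at which its call begins. There is no depth.
- hand_in(): hands the job in; it is judged then, once.
The state is a dict: "t": time; "joint_pos": joint angles; "joint_velocities": joint speeds; "joint_efforts": joint torques, N m; "position": TCP position; "orientation": TCP orientation; "force": force on the tool from outside, world axes, zero at the start; "ft_torque": the same for the moment, N m; "width": finger opening in m; "gripper_force": force on a finger pad.
Only numpy, scipy, OpenCV 4.12 (cv2) and the standard library are available. Lean on these libraries where they do the work, as an engineer would, in place of code of your own. Each camera call takes 0.05 s, during which the arm holds its last target. There are 200 camera calls.

## Task

The hammer, the parts pot and the wooden staking block each stand on another one's shadow tile. Move each onto the tile whose black silhouette has its shape, centred on and lined up with the silhouette, the hammer's head on the printed head; park one on the cork pad or on free bench meanwhile. Keep the pot upright and leave the oil bottle and the loupe where they are.

Things in the scene. Friction and masses are not known exactly. Their poses are not given: they have to be found in the camera images.
- hammer: Small watchmaker's hammer lying loose on its side, 190 long (y), 40 wide over the head (x), 13 mm high, 0.1 kg. Straight wooden handle at most 10 mm wide, y = -95 to +83 mm; steel head, a 13 mm rod along x, at y = +89 mm. Origin: centre of the outline, at the underside; z up. Balances between y = 0 and +45 mm: grip there across x. Starts on the pot's tile.
- hammer_head (a point): Middle of the hammer's head, at (0, 89, 6) mm in the hammer's frame; tells which way the hammer points.
- pot: Round green open parts pot filled with small wheels and screws (all one rigid piece), loose, 61 mm diameter, 22 mm high, about 0.06 kg. Origin: centre of the underside, z up. Grip across the outside. At the start it stands on the staking block's tile.
- block: Beech staking block with a row of small holes in its top, loose, 46 x 110 x 22 mm (x, y, z), about 0.12 kg. Origin: centre of the underside; y along its length, z up. Grip across x at the middle. Either way round is right. At the start it stands on the hammer's tile.
- pot_tile: White plastic tile fixed to the bench, 90 x 210 x 5 mm (x, y, z), with a black printed silhouette: a disc of 65 mm diameter in the middle. Origin: centre of the underside; upper face at z = +5 mm; y along its long side.
- block_tile: White plastic tile fixed to the bench, 90 x 210 x 5 mm (x, y, z), with a black printed silhouette: a rectangle 50 x 114 mm (x, y) in the middle. Origin: centre of the underside; upper face at z = +5 mm; y along its long side.
- hammer_tile: White plastic tile fixed to the bench, 90 x 210 x 5 mm (x, y, z), with a black printed silhouette: a hammer, handle 13 mm wide from y = -95 to +95 mm, head 46 x 19 mm at y = +89 mm; the hammer is right with its origin over the tile's origin, its y along the tile's y. Origin: centre of the underside; upper face at z = +5 mm; y along its long side.
- spare_pad: Empty cork pad fixed on the bench, 100 x 100 x 4 mm, a free spot to park a thing. Origin: centre of its underside; upper face at z = +4 mm.
- oil_bottle: Bystander: brown glass dropper bottle standing loose on the bench, 29 mm diameter, 90 mm high; leave it alone. Origin: centre of its underside.
- loupe: Bystander: black eye loupe, a cup 34 mm across and 30 mm high, standing loose on the bench; leave it alone. Origin: centre of its underside.
Mind the look-alikes: they are no part of the job. There is more than one size of the pot; the job needs the middle-sized.

How it is judged:
By the outcome, as a careful person would: the job done as asked, in the order asked, and still so for the second after the job is handed in, with the robot touching nothing.
It also fails if it takes over 90 s, if anything falls off the work surface, if the arm or the gripper's body presses on something with over 40 N, if the wrist force passes 120 N, or if a joint passes its speed limit or range.

## Working session

There is one attempt and no reset: what is moved stays moved. The work goes in short steps, Python scripts to look and compute and a tool call to move; the robot and the scene stay as the last step left them, time stands still between calls to the robot, and variables do not carry over. Pictures are saved under pics/ and viewed, at most 14 in all, crops included, and the job is handed in when it is done.

Besides the shell and the picture viewer there is one more tool, called after "Call:" in YAML: its name, and indented under it one key for each argument. play_rows: Moves the arm, as the interface text tells. Its arguments: {"type":"object","properties":{"targets":{"type":"array"},"newtons":{"type":"number"}},"required":["targets"]}

```bash
mkdir -p pics
cat > h.py <<'E'
from cell import *
import cv2, numpy as np
def snap(n,f):
    s=snapshot(n); cv2.imwrite(f'pics/{f}.png',s['color'][:,:,::-1]); np.savez(f'pics/{f}.npz',**s); return s
def ray(s,uv):
    R=cv2.Rodrigues(np.array(s['rvec'],float))[0]; t=np.array(s['tvec'],float).ravel()
    d=R.T@np.linalg.inv(s['mtx'])@np.array([uv[0],uv[1],1.]); return -R.T@t,d
def atz(s,uv,z):
    c,d=ray(s,uv); return c+d*(z-c[2])/d[2]
def tri(s1,a,s2,b):
    (c1,d1),(c2,d2)=ray(s1,a),ray(s2,b); d1=d1/np.linalg.norm(d1);d2=d2/np.linalg.norm(d2)
    k=np.linalg.lstsq(np.c_[d1,-d2],c2-c1,rcond=None)[0]; p,q=c1+k[0]*d1,c2+k[1]*d2
    return (p+q)/2,np.linalg.norm(p-q)
def proj(s,p): return cv2.projectPoints(np.array(p,float).reshape(-1,1,3),np.array(s['rvec'],float),np.array(s['tvec'],float),s['mtx'],None)[0].reshape(-1,2)
def load(f): return dict(np.load(f'pics/{f}.npz'))
E
python3 - <<'E'
from h import *
for n in('top','side'):
    s=snap(n,n+'0'); print(n,ray(s,(256,192))[0],s['mtx'][0,0])
    cv2.imwrite(f'pics/{n}0b.png',cv2.resize(s['color'][:,:,::-1],(800,600),interpolation=cv2.INTER_CUBIC))
o=observe();print(o)
E
```

```text
top [0.40888879 0.05758864 1.24843543] 436.7734340685808
side [0.44593009 0.61220905 0.83227413] 410.3530847790302
{'t': 0.1, 'joint_pos': array([ 1.10955508e+00,  3.53588098e-01,  1.63405669e+00,  1.90978472e-05,
        1.15516285e+00, -2.37870145e-03]), 'joint_velocities': array([ 0.00205688, -0.00131544, -0.00017555, -0.00116168,  0.0001855 ,
       -0.00140064]), 'joint_efforts': array([ 1.08193159e-03, -6.06359696e+01, -3.42822433e+01, -5.72697490e-05,
        4.02046717e-03,  7.12303176e-06]), 'position': array([0.27666946, 0.56006478, 0.30323225]), 'orientation': array([-1.48065121e-04,  2.27427456e-01,  9.73794836e-01, -5.89237508e-04]), 'force': array([-0.29074973,  0.05805277,  0.1646909 ]), 'ft_torque': array([-0.02277201, -0.02089192, -0.00527172]), 'gripper_force': 0.0, 'width': 0.08558231641648219}
```

View pics/top0b.png

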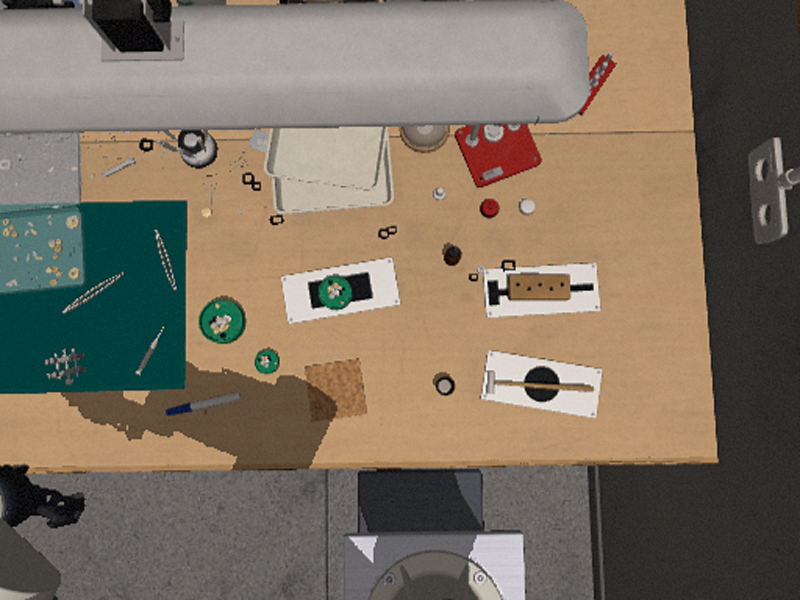

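View pics/side0b.png

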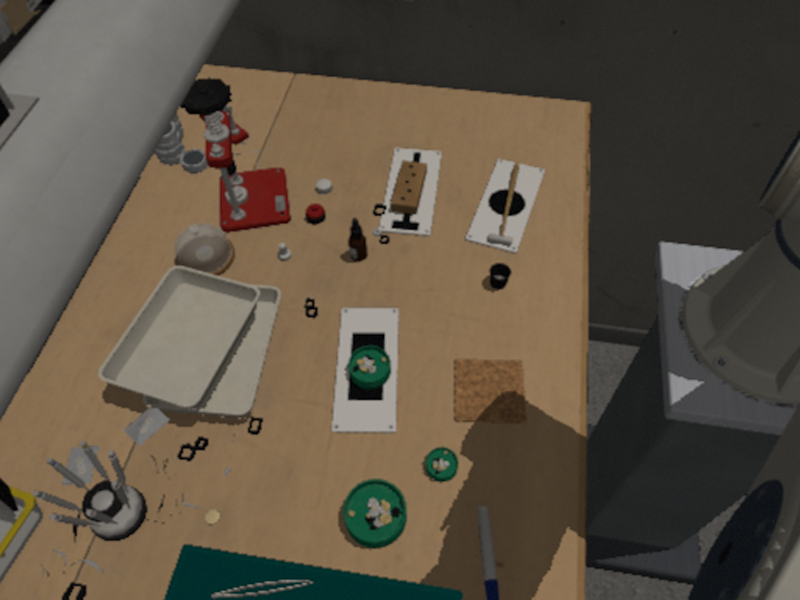

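The top view shows the block tile with the middle pot at (337,290), the hammer tile with the block at (540,288), and the pot tile with the hammer at (540,385). The spare pad is at (336,390). Next I enlarge crops for the pixel positions.

Run:
```python
from h import *
T,S=load('top0'),load('side0')
def crop(s,x0,y0,x1,y1,k,f):
    c=s['color'][y0:y1,x0:x1,::-1]; c=cv2.resize(c,None,fx=k,fy=k,interpolation=cv2.INTER_CUBIC); cv2.imwrite(f'pics/{f}.png',c); print(f,c.shape)
crop(T,300,160,392,272,5,'c1'); crop(S,235,85,355,180,6,'c2')
# tile corners by white hull
for n,s in(('T',T),('S',S)):
    hsv=cv2.cvtColor(s['color'],cv2.COLOR_RGB2HSV)
    m=((hsv[...,2]>170)&(hsv[...,1]<40)).astype(np.uint8)
    m=cv2.morphologyEx(m,cv2.MORPH_OPEN,np.ones((2,2),np.uint8))
    k,l,st,c=cv2.connectedComponentsWithStats(m)
    for i in range(1,k):
        if 250<st[i,4]<4000:
            h=cv2.convexHull(np.argwhere(l==i)[:,::-1].astype(np.int32))
            q=cv2.approxPolyDP(h,5,True).reshape(-1,2)
            P=np.array([atz(s,x,.005) for x in q])[:,:2]
            r=cv2.minAreaRect(np.array([atz(s,x,.005)[:2] for x in h.reshape(-1,2)],np.float32)*1000)
            print(n,st[i],q.tolist(),[np.round(v,1) for v in r])
    g=((abs(hsv[...,0].astype(int)-70)<20)&(hsv[...,1]>120)).astype(np.uint8)
    k,l,st,c=cv2.connectedComponentsWithStats(g)
    for i in range(1,k):
        if 60<st[i,4]<3000: print('green',st[i],c[i],atz(s,c[i],.02))
```

```text
c1 (560, 460, 3)
c2 (570, 720, 3)
T [ 176   82   73   56 2907] [[248, 128], [182, 137], [180, 84], [245, 82]] [array([820. , 178.3]), array([164.2, 208.4]), np.float64(3.2)]
T [ 181  166   76   42 1417] [[256, 195], [186, 207], [181, 180], [249, 166]] [array([586.2, 158.9]), array([ 88.7, 207.7]), np.float64(9.0)]
T [ 311  169   74   35 1240] [[384, 199], [315, 203], [311, 176], [381, 169]] [array([ 580.7, -211. ]), array([ 88.3, 207.7]), np.float64(2.5)]
T [ 309  226   77   42 1645] [[385, 237], [382, 267], [309, 255], [313, 226]] [array([ 409.2, -204.1]), array([208.1,  88.3]), np.float64(79.6)]
T [ 301  343   36   41 1258] [[336, 383], [309, 383], [301, 374], [306, 344], [335, 343]] [array([  93.9, -112.1]), array([ 96.2, 105.3]), np.float64(89.3)]
green [203 177  23  21 286] [214.06293706 187.29020979] [0.58139497 0.16998675 0.02      ]
green [127 192  30  28 504] [141.81150794 205.16865079] [0.53356715 0.37497441 0.02      ]
green [163 224  15  15 133] [170.48120301 231.4887218 ] [0.45800244 0.29310008 0.02      ]
green [224 220  25  30 484] [235.98140496 235.19008264] [0.58178564 0.17177638 0.02      ]
green [273 287  20  21 244] [282.39344262 297.14344262] [0.45824008 0.29898099 0.02      ]
green [ 220  307   40   44 1048] [239.10400763 328.39599237] [0.53360291 0.37669176 0.02      ]
green [149 373  44   7  78] [169.75641026 376.05128205] [0.64315781 0.48439555 0.02      ]
```

View pics/c1.png

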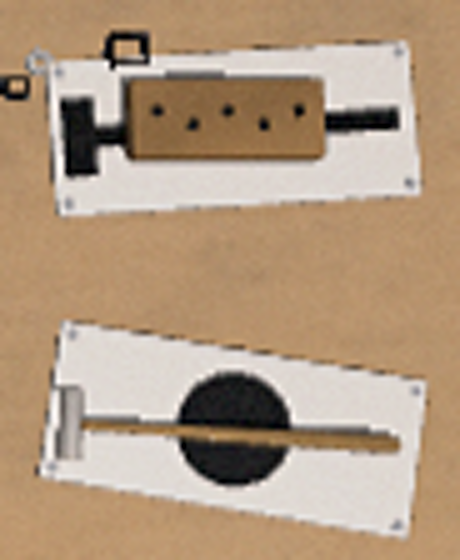

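View pics/c2.png

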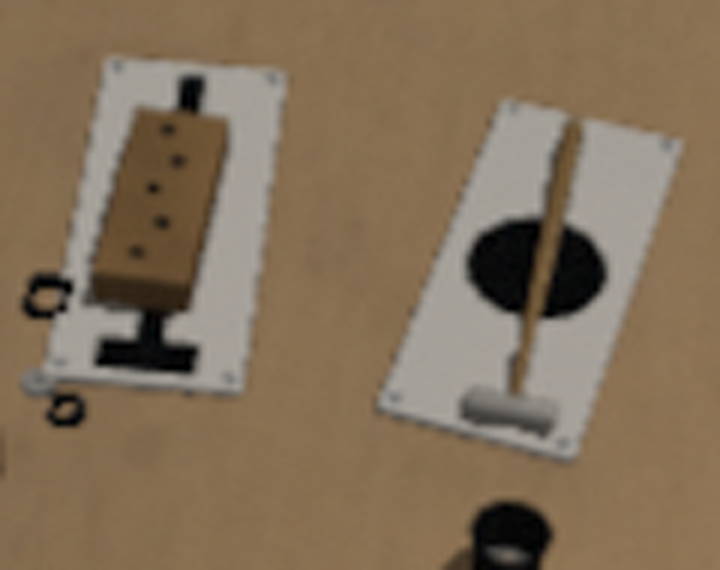

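Run:
```python
from h import *
S=load('side0'); s=S
hsv=cv2.cvtColor(s['color'],cv2.COLOR_RGB2HSV)
for th in(130,150):
    m=((hsv[...,2]>th)&(hsv[...,1]<40)).astype(np.uint8)
    m=cv2.morphologyEx(m,cv2.MORPH_OPEN,np.ones((2,2),np.uint8))
    k,l,st,c=cv2.connectedComponentsWithStats(m)
    for i in range(1,k):
        if 400<st[i,4]<4000 and st[i,0]>200:
            h=cv2.convexHull(np.argwhere(l==i)[:,::-1].astype(np.int32))
            r=cv2.minAreaRect(np.array([atz(s,x,.005)[:2] for x in h.reshape(-1,2)],np.float32)*1000)
            print(th,st[i],cv2.approxPolyDP(h,5,True).reshape(-1,2).tolist(),[np.round(v,1) for v in r])
```

```text
130 [264  97  19  54 512] [[282, 100], [276, 149], [267, 150], [270, 97]] [array([ 553.7, -207.9]), array([ 37.8, 207.7]), np.float64(3.4)]
130 [299 103  31  54 628] [[329, 105], [319, 152], [299, 153], [319, 104]] [array([ 428.2, -203.5]), array([207.3,  49.9]), np.float64(79.9)]
130 [316 106  33  56 604] [[346, 109], [331, 161], [316, 158], [333, 107]] [array([ 385.6, -195.9]), array([207.1,  46. ]), np.float64(81.0)]
130 [424 157  50  29 843] [[473, 163], [439, 185], [426, 178], [424, 157]] [array([  83.5, -105. ]), array([124.7,  90.3]), np.float64(1.2)]
130 [ 213  198   43   79 1974] [[255, 199], [253, 276], [213, 276], [220, 198]] [array([585.8, 162.4]), array([ 89.3, 205.7]), np.float64(9.0)]
150 [265  97  18  54 435] [[276, 97], [282, 102], [271, 150], [265, 139]] [array([ 553.1, -208.5]), array([ 34. , 206.6]), np.float64(3.2)]
150 [301 104  28  53 550] [[327, 104], [319, 150], [303, 154], [319, 105]] [array([ 427.9, -204. ]), array([206.1,  46.1]), np.float64(79.9)]
150 [324 106  24  53 506] [[335, 106], [347, 115], [329, 158], [324, 149]] [array([ 378.8, -200.9]), array([197.7,  41.4]), np.float64(84.7)]
150 [ 214  198   42   79 1766] [[251, 198], [253, 273], [217, 276], [220, 201]] [array([585.3, 162.3]), array([ 86.5, 205.7]), np.float64(8.9)]
```

The crops show these pixel positions (enlarged crop, before conversion to native):

| Item | Top crop | Side crop |
|---|---|---|
| Hammer tile corners | (408,42), (420,193), (60,214), (46,62) | (107,57), (287,73), (242,392), (44,378) |
| Pot tile corners | (427,381), (408,536), (40,474), (65,322) | (503,98), (684,142), (577,460), (378,408) |
| Hammer head | (69,423) | (509,411) |
| Handle end | (400,444) | (573,122) |

Run:
```python
from h import *
from scipy.optimize import least_squares
T,S=load('top0'),load('side0')
ct=lambda P:[(300+(u+.5)/5-.5,160+(v+.5)/5-.5) for u,v in P]
cs=lambda P:[(235+(u+.5)/6-.5,85+(v+.5)/6-.5) for u,v in P]
def rep(n,t,s):
    print(n)
    for a,b in zip(t,s):
        p,e=tri(T,a,S,b); print('  tri mm',np.round(p*1000,1),'gap',round(e*1000,1))
def fit(s,uv,mod,g):
    f=lambda p:(proj(s,[[p[0]+np.cos(p[2])*x-np.sin(p[2])*y,p[1]+np.sin(p[2])*x+np.cos(p[2])*y,z] for x,y,z in mod])-uv).ravel()
    r=least_squares(f,g); print('  fit',np.round(r.x[:2]*1000,1),round(np.degrees(r.x[2]),2),'px rms',round(np.sqrt(np.mean(r.fun**2)),2)); return r.x
tile=lambda:[(.045,-.105,.005),(-.045,-.105,.005),(-.045,.105,.005),(.045,.105,.005)]
# order far-right, near-right, near-left, far-left in top image
ht=ct([(408,42),(420,193),(60,214),(46,62)]); hs=cs([(107,57),(287,73),(242,392),(44,378)])
pt=ct([(427,381),(408,536),(40,474),(65,322)]); ps=cs([(503,98),(684,142),(577,460),(378,408)])
bt=[(249,166),(256,195),(186,207),(181,180)]; bs=[(220,198),(254.5,198.5),(253.5,276),(213,276)]
for n,a,b,g in(('hammer_tile',ht,hs,(.58,-.21,0)),('pot_tile',pt,ps,(.41,-.2,-.17)),('block_tile',bt,bs,(.586,.16,.15))):
    rep(n,a,b); fit(T,a,tile(),g); fit(S,b,tile(),g)
blk=[(.023,-.055,.027),(-.023,-.055,.027),(-.023,.055,.027),(.023,.055,.027)]
a=ct([(326,79),(325,160),(127,159),(128,77)]); b=cs([(136,106),(229,122),(189,290),(95,275)])
rep('block',a,b);fit(T,a,blk,(.58,-.2,0));fit(S,b,blk,(.58,-.2,0))
ham=[(0,.089,.0115),(0,-.095,.011)]
a=ct([(69,423),(400,444)]);b=cs([(509,411),(573,122)])
rep('hammer',a,b);fit(T,a,ham,(.4,-.2,-.1));fit(S,b,ham,(.4,-.2,-.1))
# side crop of cork and pot, top crop
for s,n,(x0,y0,x1,y1) in((T,'c3',(175,160,262,275)),(S,'c4',(205,190,345,290))):
    k=5; cv2.imwrite(f'pics/{n}.png',cv2.resize(s['color'][y0:y1,x0:x1,::-1],None,fx=k,fy=k,interpolation=cv2.INTER_CUBIC))
```

```text
hammer_tile
  tri mm [ 631.4 -310.     7.6] gap 0.0
  tri mm [ 543.1 -312.3    8.1] gap 1.6
  tri mm [ 534.7 -107.4    5.2] gap 1.4
  tri mm [ 623.1 -102.3    4.1] gap 1.3
  fit [ 583.8 -208.4] 2.4 px rms 0.44
  fit [ 582.8 -209.4] 2.54 px rms 0.22
pot_tile
  tri mm [ 436.9 -310.5    8.7] gap 0.6
  tri mm [ 349.9 -295.9    6.9] gap 2.3
  tri mm [386.7 -91.2   6.6] gap 3.4
  tri mm [ 473.6 -108.3    4.6] gap 0.3
  fit [ 412.6 -202. ] -10.29 px rms 0.48
  fit [ 410.9 -203.3] -10.09 px rms 0.1
block_tile
  tri mm [643.3  69.9   7.9] gap 0.4
  tri mm [560.6  51.1  -1.9] gap 1.0
  tri mm [528.  253.1  -2.4] gap 1.2
  tri mm [610.9 268.1  -1.5] gap 7.1
  fit [584.4 159.9] 10.12 px rms 1.41
  fit [586.1 162. ] 9.07 px rms 0.98
block
  tri mm [ 607.5 -257.    27. ] gap 0.0
  tri mm [ 562.1 -254.7   25.6] gap 1.0
  tri mm [ 563.6 -143.    28. ] gap 0.1
  tri mm [ 608.4 -145.2   28.3] gap 3.6
  fit [ 585.8 -200. ] -1.63 px rms 0.25
  fit [ 585.1 -200.1] -0.54 px rms 0.4
hammer
  tri mm [ 416.7 -107.5   14.1] gap 0.1
  tri mm [ 402.3 -291.7   15.5] gap 0.2
  fit [ 409.7 -197.4] -4.47 px rms 0.21
  fit [ 409.6 -199.9] -4.46 px rms 0.31
```

View pics/c3.png

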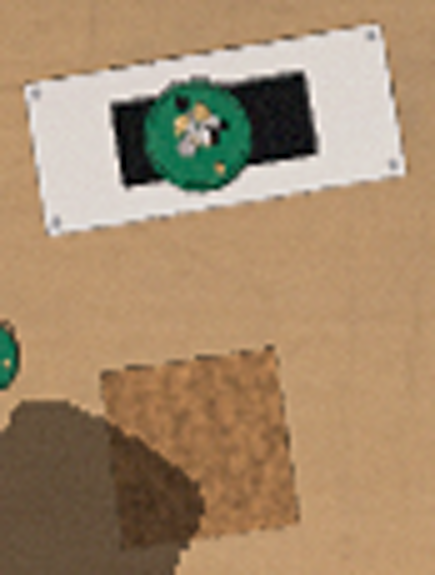

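View pics/c4.png

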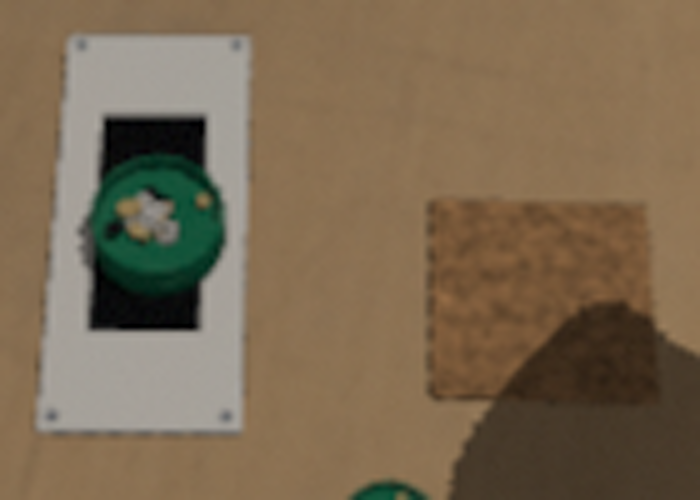

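The crops show the block tile corners at c3 (376,24), (407,174), (50,237), (24,85) and c4 (68,36), (250,36), (243,432), (37,430). The pot rim in c3 spans 143–252 by 78–191, and in c4 it spans 91–225 with its top at 152. The cork corners are c3 (275,346), (300,521), (122,549), (101,371).

Run:
```python
from h import *
from scipy.optimize import least_squares
T,S=load('top0'),load('side0')
ct=lambda P:[(175+(u+.5)/5-.5,160+(v+.5)/5-.5) for u,v in P]
cs=lambda P:[(205+(u+.5)/5-.5,190+(v+.5)/5-.5) for u,v in P]
def fit(n,s,uv,mod,g):
    f=lambda p:(proj(s,[[p[0]+np.cos(p[2])*x-np.sin(p[2])*y,p[1]+np.sin(p[2])*x+np.cos(p[2])*y,z] for x,y,z in mod])-uv).ravel()
    r=least_squares(f,g); print(n,np.round(r.x[:2]*1000,1),round(np.degrees(r.x[2]),2),'px rms',round(np.sqrt(np.mean(r.fun**2)),2))
R=lambda a,b,z:[(a,-b,z),(-a,-b,z),(-a,b,z),(a,b,z)]
a=ct([(376,24),(407,174),(50,237),(24,85)]);b=cs([(68,36),(250,36),(243,432),(37,430)])
fit('btile T',T,a,R(.045,.105,.005),(.58,.16,.15));fit('btile S',S,b,R(.045,.105,.005),(.58,.16,.15))
print(np.round([tri(T,x,S,y)[0]*1000 for x,y in zip(a,b)],1))
a=ct([(304,72),(318,154),(125,187),(111,103)]);b=cs([(104,117),(206,117),(200,328),(89,328)])
fit('bsil T',T,a,R(.025,.057,.005),(.58,.16,.15));fit('bsil S',S,b,R(.025,.057,.005),(.58,.16,.15))
a=ct([(275,346),(300,521),(122,549),(101,371)]);b=cs([(430,198),(645,203),(659,404),(433,397)])
fit('cork T',T,a,R(.05,.05,.004),(.4,.16,.15));fit('cork S',S,b,R(.05,.05,.004),(.4,.16,.15))
print(np.round([tri(T,x,S,y)[0]*1000 for x,y in zip(a,b)],1))
th=np.linspace(0,2*np.pi,90)
def bb(s,p,full):
    q=proj(s,[[p[0]+.0305*np.cos(t),p[1]+.0305*np.sin(t),z] for t in th for z in(.005,.027)])
    return np.r_[q.min(0),q.max(0)]
lo=ct([(143,78)])[0]+ct([(252,191)])[0]; ls=cs([(91,152)])[0]+cs([(225,297)])[0]
for s,l in((T,lo),(S,ls)):
    r=least_squares(lambda p:bb(s,p,1)-l,(.58,.17)); print('pot',np.round(r.x*1000,1),np.round(r.fun,2))
r=least_squares(lambda p:np.r_[bb(T,p,1)-lo,bb(S,p,1)-ls],(.58,.17)); print(r.x)
```

```text
btile T [588.5 161.5] 9.29 px rms 0.44
btile S [588.2 160.4] 9.25 px rms 0.27
[[648.   67.6   8.5]
 [560.8  51.1   5.6]
 [527.7 256.1   4.3]
 [615.6 271.    6.8]]
bsil T [588.9 161.4] 8.68 px rms 0.24
bsil S [588.5 159.4] 9.25 px rms 0.34
cork T [407.7 171. ] 7.44 px rms 0.17
cork S [406.2 169.7] 7.71 px rms 0.21
[[462.9 127.7   5.9]
 [364.5 114.5   6.7]
 [351.1 214.6   7. ]
 [449.6 226.7   5.5]]
pot [584. 170.] [-0.14  0.17  0.14 -0.17]
pot [582.1 167.4] [-0.26  0.41  0.26 -0.4 ]
[0.58278065 0.16851441]
```

```bash
cat >> h.py <<'E'
def plan(*gs):
    """shift (mm, tool axes) and turn (deg) from the present pose to each (x,y,z,heading of tool y)"""
    o=observe(); w,x,y,z=o['orientation']; a=np.array
    from scipy.spatial.transform import Rotation as Ro
    R=Ro.from_quat([x,y,z,w]).as_matrix(); h=np.degrees(np.arctan2(R[1,1],R[0,1]))
    print('t',round(o['t'],2),'pos',np.round(o['position']*1000,1),'head',round(h,2),'tilt',np.round(R[:,2],4),'w',round(o['width'],4),'gf',round(o['gripper_force'],1),'F',np.round(o['force'],1),'j',np.round(o['joint_pos'],2))
    for g in gs:
        d=R.T@(a(g[:3])-o['position']); t=(h-g[3]+90)%180-90; print(g,'->',np.round(d*1000,1),round(t,2))
E
python3 -c "
from h import *
plan((.583,.1685,.2,9.2),(.583,.1685,.082,9.2))"
```

```text
t 0.1 pos [276.7 560.1 303.2] head 63.71 tilt [-6.0e-04 -1.1e-03 -1.0e+00] w 0.0856 gf 0.0 F [-0.3  0.1  0.2] j [ 1.11  0.35  1.63  0.    1.16 -0.  ]
(0.583, 0.1685, 0.2, 9.2) -> [-448.1 -215.2  103.5] 54.51
(0.583, 0.1685, 0.082, 9.2) -> [-448.1 -215.1  221.5] 54.51
```

Call:
play_rows:
  targets:
    - [-0.448,-0.215,0.1035,54.5,0.085]
    - [-0.448,-0.215,0.1035,54.5,0.085]
    - [-0.448,-0.215,0.1035,54.5,0.085]
    - [-0.448,-0.215,0.1035,54.5,0.085]
    - [-0.448,-0.215,0.1035,54.5,0.085]
    - [-0.448,-0.215,0.1035,54.5,0.085]
    - [-0.448,-0.215,0.1035,54.5,0.085]
    - [-0.448,-0.215,0.1035,54.5,0.085]
  newtons: 30

```text
t: 1.1
position: [0.5796, 0.1733, 0.2013]
orientation: [-0.0, 0.648, 0.762, -0.0]
force: [0.5, 0.4, 0.6]
width: 0.0852
gripper_force: 0.0
```

Call:
play_rows:
  targets:
    - [-0.0,0,0,0,0.085]
    - [0,0,0,0,0.085]

```text
t: 1.35
position: [0.5784, 0.1748, 0.2015]
orientation: [-0.0, 0.648, 0.761, -0.0]
force: [0.7, 0.1, 0.4]
width: 0.0846
gripper_force: 0.0
```

```bash
python3 -c "
from h import *
plan((.583,.1685,.082,9.2))"
```

```text
t 1.35 pos [578.4 174.8 201.5] head 9.15 tilt [-0.0011 -0.     -1.    ] w 0.0846 gf 0.0 F [0.7 0.1 0.4] j [0.29 0.43 1.76 0.   0.94 0.13]
(0.583, 0.1685, 0.082, 9.2) -> [ -7.    3.7 119.5] -0.05
```

Call:
play_rows:
  targets:
    - [-0.007,0.004,0.05,0,0.085]
    - [-0.007,0.004,0.09,0,0.085]
    - [-0.007,0.004,0.11,0,0.085]
    - [-0.007,0.004,0.119,0,0.085]
    - [-0.007,0.004,0.119,0,0.085]
    - [-0.007,0.004,0.119,0,0.085]

```text
t: 2.1
position: [0.5845, 0.1692, 0.0842]
orientation: [0.001, 0.648, 0.762, 0.001]
force: [0.5, -0.5, 0.5]
width: 0.085
gripper_force: 0.0
```

```bash
python3 -c "
from h import *
s=snap('side','d1');plan((.583,.1685,.082,9.2))
cv2.imwrite('pics/d1c.png',cv2.resize(s['color'][140:310,170:320,::-1],None,fx=3.5,fy=3.5,interpolation=cv2.INTER_CUBIC))"
```

```text
t 2.15 pos [584.5 169.1  84.2] head 9.22 tilt [ 2.e-03  6.e-04 -1.e+00] w 0.085 gf 0.0 F [-0.  -0.9  0.4] j [0.28 0.6  1.81 0.   0.73 0.12]
(0.583, 0.1685, 0.082, 9.2) -> [-0.3 -1.6  2.2] 0.02
```

View pics/d1c.png

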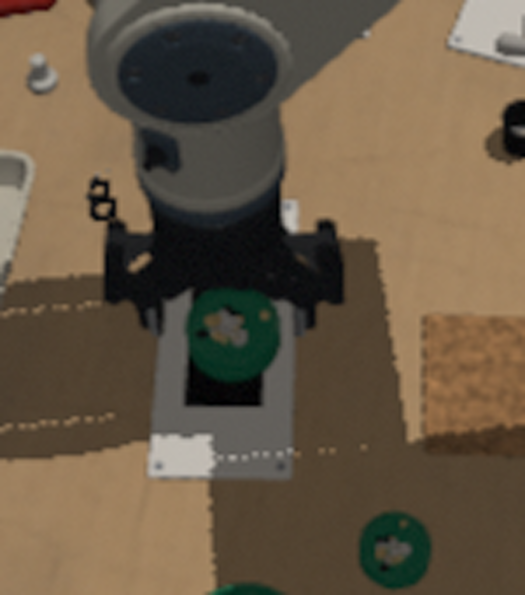

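The fingers straddle the pot, which sits centred at (233,335) between the tips at (150,322) and (307,322). Closing now.

Call:
play_rows:
  targets:
    - [0,0,0.004,0,0.06]
    - [0,0,0.004,0,0.05]
    - [0,0,0.004,0,0.05]
    - [0,0,0.004,0,0.05]
    - [0,0,0.004,0,0.05]
    - [0,0,0.004,0,0.05]
  newtons: 30

```text
t: 2.9
position: [0.5839, 0.1687, 0.0794]
orientation: [0.0, 0.648, 0.762, 0.0]
force: [-2.2, -0.6, 6.4]
width: 0.0584
gripper_force: 32.6
```

```bash
python3 -c "
from h import *
plan()"
```

```text
t 2.9 pos [583.9 168.7  79.4] head 9.21 tilt [ 3.e-04  0.e+00 -1.e+00] w 0.0584 gf 32.6 F [-2.2 -0.6  6.4] j [ 0.28  0.61  1.81 -0.    0.72  0.12]
```

Call:
play_rows:
  targets:
    - [0,0,-0.02,0,0.05]
    - [0,0,-0.06,0,0.05]
    - [0,0,-0.1,0,0.05]
    - [0,0,-0.1,0,0.05]

```text
t: 3.4
position: [0.5857, 0.1693, 0.1833]
orientation: [0.002, 0.648, 0.762, 0.003]
force: [1.4, -0.0, -0.3]
width: 0.0588
gripper_force: 32.9
```

```bash
python3 -c "
from h import *
s=snap('side','d2');plan((.407,.171,.18,9.2),(.407,.171,.079,9.2))
cv2.imwrite('pics/d2c.png',cv2.resize(s['color'][100:310,150:320,::-1],None,fx=2.8,fy=2.8,interpolation=cv2.INTER_CUBIC))"
```

```text
t 3.45 pos [584.7 169.  181.3] head 9.21 tilt [ 0.0037  0.0011 -1.    ] w 0.0589 gf 32.9 F [-0.5  0.1 -1.4] j [ 0.28  0.46  1.77 -0.    0.9   0.12]
(0.407, 0.171, 0.18, 9.2) -> [  30.4 -175.1    0.6] 0.01
(0.407, 0.171, 0.079, 9.2) -> [  30.4 -175.4  101.6] 0.01
```

View pics/d2c.png

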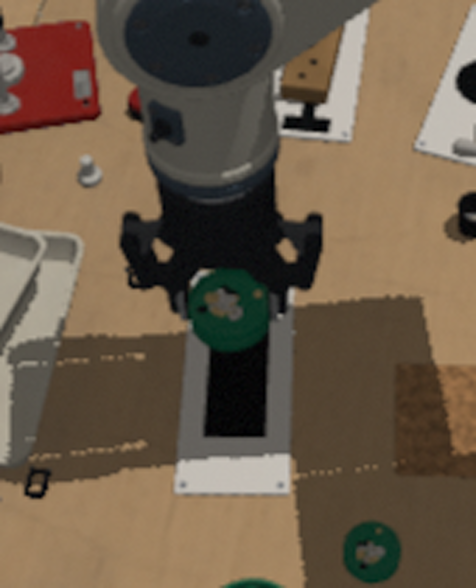

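The pot is held level at (228,305) and the block tile is clear. Now to the cork.

Call:
play_rows:
  targets:
    - [0.01,-0.06,0,0,0.05]
    - [0.021,-0.12,0,0,0.05]
    - [0.0305,-0.175,0.0,0,0.05]
    - [0.0305,-0.175,0.04,0,0.05]
    - [0.0305,-0.175,0.08,0,0.05]
    - [0.0305,-0.175,0.096,0,0.05]
    - [0.0305,-0.175,0.1015,0,0.05]
    - [0.0305,-0.175,0.1015,0,0.05]

```text
t: 4.45
position: [0.4052, 0.1705, 0.0771]
orientation: [-0.001, 0.648, 0.762, -0.001]
force: [0.1, 0.2, -0.9]
width: 0.0589
gripper_force: 35.5
```

Call:
play_rows:
  targets:
    - [0,0,0.0,0,0.05]
    - [0,0,0.0,0,0.05]

```text
t: 4.7
position: [0.4061, 0.1708, 0.0774]
orientation: [0.0, 0.648, 0.762, -0.0]
force: [0.1, -0.1, -1.0]
width: 0.0591
gripper_force: 35.5
```

Call:
play_rows:
  targets:
    - [0,0,0.001,0,0.05]
    - [0,0,0.001,0,0.05]

```text
t: 4.95
position: [0.4062, 0.1709, 0.0769]
orientation: [0.0, 0.648, 0.762, 0.0]
force: [-1.4, -0.8, 9.4]
width: 0.0587
gripper_force: 36.6
```

Call:
play_rows:
  targets:
    - [0,0,0.001,0,0.05]
    - [0,0,0.001,0,0.05]

```text
t: 5.2
position: [0.4063, 0.1709, 0.0765]
orientation: [0.0, 0.648, 0.762, 0.0]
force: [-4.1, -2.9, 23.4]
width: 0.059
gripper_force: 38.6
```

Call:
play_rows:
  targets:
    - [0,0,-0.001,0,0.05]
    - [0,0,-0.0015,0,0.07]
    - [0,0,-0.0015,0,0.085]
    - [0,0,-0.0015,0,0.085]
    - [0,0,-0.0015,0,0.085]
    - [0,0,-0.03,0,0.085]
    - [0,0,-0.09,0,0.085]
    - [0,0,-0.13,0,0.085]

```text
t: 6.2
position: [0.4064, 0.171, 0.2075]
orientation: [0.0, 0.648, 0.762, 0.001]
force: [-0.1, -0.2, -0.0]
width: 0.0851
gripper_force: 0.0
```

```bash
python3 -c "
from h import *
plan((.5855,-.200,.2,-1.0),(.5855,-.200,.082,-1.0))"
```

```text
t 6.2 pos [406.4 171.  207.5] head 9.21 tilt [ 1.2e-03  5.0e-04 -1.0e+00] w 0.0851 gf 0.0 F [-0.1 -0.2 -0. ] j [ 0.39  0.2   2.1  -0.    0.84  0.23]
(0.5855, -0.2, 0.2, -1.0) -> [-394.9  117.4    7.5] 10.21
(0.5855, -0.2, 0.082, -1.0) -> [-394.9  117.3  125.5] 10.21
```

Call:
play_rows:
  targets:
    - [-0.057,0.017,0.001,1.5,0.085]
    - [-0.114,0.034,0.002,3,0.085]
    - [-0.171,0.051,0.003,4.5,0.085]
    - [-0.228,0.068,0.004,6,0.085]
    - [-0.285,0.085,0.006,7.5,0.085]
    - [-0.342,0.102,0.007,9,0.085]
    - [-0.395,0.1175,0.0075,10.2,0.085]
    - [-0.395,0.1175,0.0075,10.2,0.085]

```text
t: 7.2
position: [0.5866, -0.2036, 0.1976]
orientation: [0.001, 0.714, 0.7, 0.0]
force: [-0.1, -0.1, -1.0]
width: 0.0848
gripper_force: 0.0
```

Call:
play_rows:
  targets:
    - [0,0,0.04,0,0.085]
    - [0,0,0.08,0,0.085]
    - [0,0,0.105,0,0.085]
    - [0,0,0.117,0,0.085]
    - [0,0,0.117,0,0.085]
    - [0,0,0.117,0,0.085]

```text
t: 7.95
position: [0.5859, -0.2002, 0.082]
orientation: [0.001, 0.713, 0.701, 0.0]
force: [0.7, 0.4, 0.8]
width: 0.0849
gripper_force: 0.0
```

```bash
python3 -c "
from h import *
plan((.5855,-.200,.081,-1.0))"
```

```text
t 7.95 pos [ 585.9 -200.2   82. ] head -0.98 tilt [ 1.4e-03 -5.0e-04 -1.0e+00] w 0.0849 gf 0.0 F [0.7 0.4 0.8] j [-0.33  0.62  1.78  0.    0.74 -0.31]
(0.5855, -0.2, 0.081, -1.0) -> [ 0.2 -0.4  1. ] 0.02
```

Call:
play_rows:
  targets:
    - [0,0,0.001,0,0.06]
    - [0,0,0.001,0,0.035]
    - [0,0,0.001,0,0.035]
    - [0,0,0.001,0,0.035]
    - [0,0,0.001,0,0.035]
    - [0,0,0.001,0,0.035]
    - [0,0,0.001,0,0.035]
  newtons: 40

```text
t: 8.82
position: [0.5856, -0.2004, 0.0807]
orientation: [0.0, 0.713, 0.701, 0.0]
force: [-1.9, -0.8, 5.9]
width: 0.0451
gripper_force: 41.4
```

Call:
play_rows:
  targets:
    - [0,0,-0.02,0,0.035]
    - [0,0,-0.06,0,0.035]
    - [0,0,-0.11,0,0.035]
    - [0,0,-0.11,0,0.035]
    - [0,0,-0.11,0,0.035]

```text
t: 9.45
position: [0.5851, -0.2002, 0.1904]
orientation: [0.0, 0.713, 0.701, 0.0]
force: [0.3, 0.1, -2.0]
width: 0.0451
gripper_force: 41.6
```

```bash
python3 -c "
from h import *
plan((.5885,.161,.19,9.2),(.5885,.161,.0815,9.2))
for n in('top','side'):snap(n,n+'3')
T,S=load('top3'),load('side3')
cv2.imwrite('pics/e3.png',np.hstack([cv2.resize(T['color'][160:280,290:390,::-1],None,fx=4,fy=4,interpolation=cv2.INTER_CUBIC),cv2.resize(S['color'][70:190,240:340,::-1],None,fx=4,fy=4,interpolation=cv2.INTER_CUBIC)]))
"
```

```text
t 9.45 pos [ 585.1 -200.2  190.4] head -0.99 tilt [ 4.e-04 -1.e-04 -1.e+00] w 0.0451 gf 41.6 F [ 0.3  0.1 -2. ] j [-0.33  0.47  1.74 -0.    0.93 -0.31]
(0.5885, 0.161, 0.19, 9.2) -> [ 3.612e+02 -2.800e+00  3.000e-01] -10.19
(0.5885, 0.161, 0.0815, 9.2) -> [361.2  -2.8 108.8] -10.19
```

View pics/e3.png

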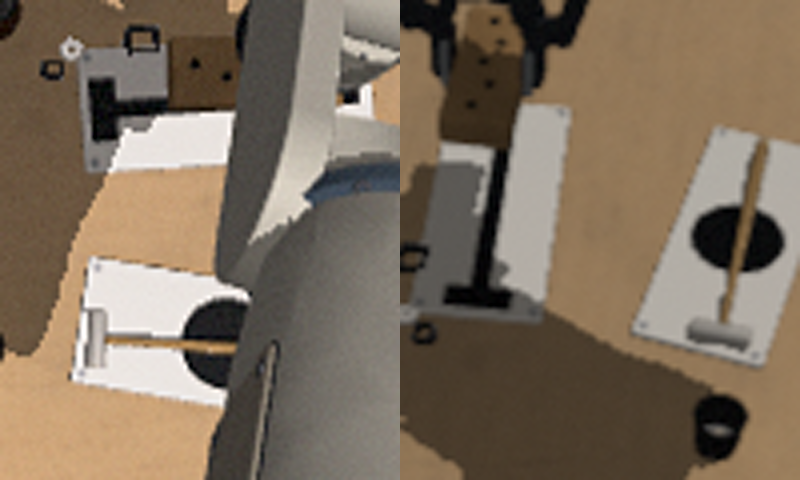

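The block is lifted clear and level (side crop (485,80)), and the hammer has not moved. Moving it to the block tile.

Call:
play_rows:
  targets:
    - [0.055,0,0,-1.5,0.035]
    - [0.115,-0.001,0,-3,0.035]
    - [0.175,-0.001,0,-5,0.035]
    - [0.235,-0.002,0,-7,0.035]
    - [0.295,-0.002,0,-9,0.035]
    - [0.345,-0.003,0,-10.2,0.035]
    - [0.361,-0.003,0,-10.2,0.035]
    - [0.361,-0.003,0,-10.2,0.035]

```text
t: 10.55
position: [0.5881, 0.1612, 0.1889]
orientation: [-0.0, 0.647, 0.762, -0.001]
force: [0.4, -0.5, -0.8]
width: 0.0448
gripper_force: 41.6
```

Call:
play_rows:
  targets:
    - [0,0,0.05,0,0.035]
    - [0,0,0.09,0,0.035]
    - [0,0,0.104,0,0.035]
    - [0,0,0.104,0,0.035]
    - [0,0,0.104,0,0.035]
    - [0,0,0.104,0,0.035]

```text
t: 11.3
position: [0.5895, 0.1609, 0.0875]
orientation: [0.001, 0.648, 0.762, 0.001]
force: [0.2, 0.5, -0.0]
width: 0.0455
gripper_force: 41.5
```

```bash
python3 -c "
from h import *
plan((.5885,.161,.0815,9.2))"
```

```text
t 11.3 pos [589.5 160.9  87.5] head 9.21 tilt [ 2.4e-03  6.0e-04 -1.0e+00] w 0.0455 gf 41.5 F [ 0.2  0.5 -0. ] j [ 0.26  0.6   1.8  -0.    0.74  0.1 ]
(0.5885, 0.161, 0.0815, 9.2) -> [ 0.3 -0.9  6. ] 0.01
```

Call:
play_rows:
  targets:
    - [0,0,0.003,0,0.035]
    - [0,0,0.006,0,0.035]
    - [0,0,0.006,0,0.035]
    - [0,0,0.0065,0,0.035]
    - [0,0,0.0065,0,0.035]

```text
t: 11.92
position: [0.5888, 0.1609, 0.0807]
orientation: [0.0, 0.648, 0.762, 0.0]
force: [-3.1, -1.0, 13.1]
width: 0.0447
gripper_force: 43.3
```

Call:
play_rows:
  targets:
    - [0,0,0.001,0,0.035]
    - [0,0,0.001,0,0.035]

```text
t: 12.18
position: [0.5888, 0.1609, 0.0806]
orientation: [0.0, 0.648, 0.762, 0.0]
force: [-7.3, -0.7, 24.1]
width: 0.045
gripper_force: 44.6
```

Call:
play_rows:
  targets:
    - [0,0,-0.001,0,0.035]
    - [0,0,-0.0015,0,0.05]
    - [0,0,-0.0015,0,0.07]
    - [0,0,-0.0015,0,0.085]
    - [0,0,-0.0015,0,0.085]
    - [0,0,-0.03,0,0.085]
    - [0,0,-0.08,0,0.085]
    - [0,0,-0.12,0,0.085]

```text
t: 13.18
position: [0.5887, 0.1608, 0.2]
orientation: [0.0, 0.648, 0.762, 0.0]
force: [-0.1, 0.5, -0.5]
width: 0.0852
gripper_force: 0.0
```

```bash
python3 -c "
from h import *
c,s=np.cos(np.radians(-4.47)),np.sin(np.radians(-4.47))
# grip at y=+22 mm of the hammer
g=(.4097-s*.022,-.1987+c*.022);print(g)
plan((*g,.2,-4.5),(*g,.084,-4.5))"
```

```text
(np.float64(0.41141461620663033), np.float64(-0.17676691788042637))
t 13.18 pos [588.7 160.8 200. ] head 9.21 tilt [ 5.e-04  1.e-04 -1.e+00] w 0.0852 gf 0.0 F [-0.1  0.5 -0.5] j [ 0.26  0.44  1.75 -0.    0.94  0.1 ]
(np.float64(0.41141461620663033), np.float64(-0.17676691788042637), 0.2, -4.5) -> [-3.048e+02 -2.290e+02 -2.000e-01] 13.71
(np.float64(0.41141461620663033), np.float64(-0.17676691788042637), 0.084, -4.5) -> [-304.8 -229.1  115.8] 13.71
```

Call:
play_rows:
  targets:
    - [-0.044,-0.033,0,2,0.085]
    - [-0.088,-0.066,0,4,0.085]
    - [-0.132,-0.099,0,6,0.085]
    - [-0.176,-0.132,0,8,0.085]
    - [-0.22,-0.165,0,10,0.085]
    - [-0.264,-0.198,0,12,0.085]
    - [-0.305,-0.229,0,13.7,0.085]
    - [-0.305,-0.229,0,13.7,0.085]

```text
t: 14.18
position: [0.4098, -0.1792, 0.1985]
orientation: [0.0, 0.736, 0.677, -0.0]
force: [0.8, 0.7, 0.1]
width: 0.0847
gripper_force: 0.0
```

```bash
python3 -c "
from h import *
plan((.4114,-.1768,.084,-4.5))
for n in('top','side'):snap(n,n+'4')
T,S=load('top4'),load('side4')
cv2.imwrite('pics/e4.png',np.hstack([cv2.resize(T['color'][155:275,175:262,::-1],None,fx=4.5,fy=4.5,interpolation=cv2.INTER_CUBIC),cv2.resize(S['color'][190:310,205:295,::-1],None,fx=4.5,fy=4.5,interpolation=cv2.INTER_CUBIC)]))
"
```

```text
t 14.18 pos [ 409.8 -179.2  198.5] head -4.75 tilt [-3.e-04 -3.e-04 -1.e+00] w 0.0847 gf 0.0 F [0.8 0.7 0.1] j [-0.42  0.22  2.1  -0.    0.82 -0.33]
(0.4114, -0.1768, 0.084, -4.5) -> [  2.6   1.4 114.5] -0.25
```

View pics/e4.png

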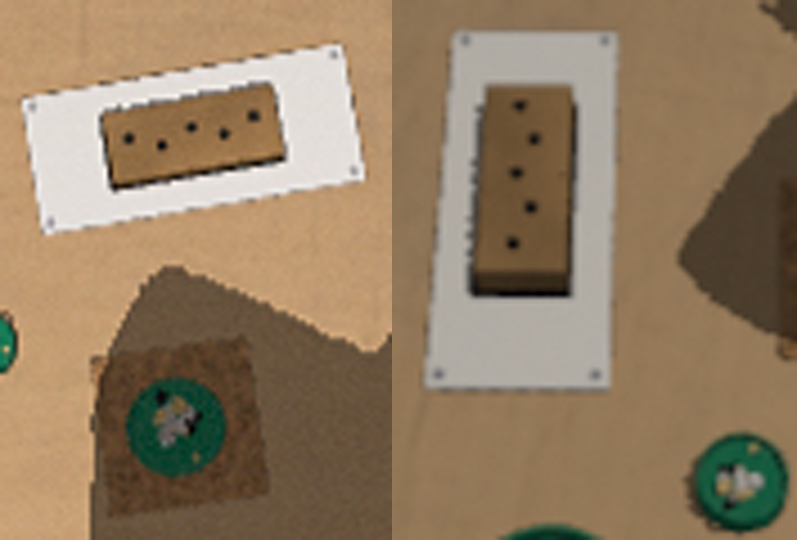

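The block covers its silhouette with only thin dark margins left. In the top crop its corners are about (273,85), (284,158), (113,185), (102,112), and the tile corners are (342,43), (363,180), (45,233), (23,98). I check the fit numerically.

```bash
cat >> h.py <<'E'
from scipy.optimize import least_squares
def fit(n,s,uv,mod,g):
    f=lambda p:(proj(s,[[p[0]+np.cos(p[2])*x-np.sin(p[2])*y,p[1]+np.sin(p[2])*x+np.cos(p[2])*y,z] for x,y,z in mod])-uv).ravel()
    r=least_squares(f,g); print(n,np.round(r.x[:2]*1000,1),round(np.degrees(r.x[2]),2),'px rms',round(np.sqrt(np.mean(r.fun**2)),2))
RR=lambda a,b,z:[(a,-b,z),(-a,-b,z),(-a,b,z),(a,b,z)]
E
python3 - <<'E'
from h import *
T,S=load('top4'),load('side4')
print(cv2.imread('pics/e4.png').shape)
ct=lambda P:[(175+(u+.5)/4.5-.5,155+(v+.5)/4.5-.5) for u,v in P]
cs=lambda P:[(205+(u-391.5)/4.5-.5,190+(v+.5)/4.5-.5) for u,v in P]
g=(.588,.161,.16)
fit('tileT',T,ct([(342,43),(363,180),(45,233),(23,98)]),RR(.045,.105,.005),g)
fit('blkT',T,ct([(273,84),(285,158),(113,185),(102,112)]),RR(.023,.055,.027),g)
fit('tileS',S,cs([(455,31),(617,33),(609,388),(426,387)]),RR(.045,.105,.005),g)
fit('blkS',S,cs([(486,85),(573,85),(570,272),(474,272)]),RR(.023,.055,.027),g)
E
```

```text
(540, 797, 3)
tileT [589.1 161.2] 8.76 px rms 0.49
blkT [588.1 159.4] 8.31 px rms 0.2
tileS [588.1 160.2] 9.05 px rms 0.36
blkS [587.7 159.3] 9.69 px rms 0.21
```

Call:
play_rows:
  targets:
    - [0.0025,0.0015,0.04,-0.2,0.085]
    - [0.0025,0.0015,0.08,-0.2,0.085]
    - [0.0025,0.0015,0.105,-0.2,0.085]
    - [0.0025,0.0015,0.1135,-0.2,0.085]
    - [0.0025,0.0015,0.1135,-0.2,0.085]
    - [0.0025,0.0015,0.1135,-0.2,0.085]

```text
t: 15.02
position: [0.4138, -0.1745, 0.0858]
orientation: [0.001, 0.733, 0.68, 0.0]
force: [-0.1, 0.4, 0.6]
width: 0.0849
gripper_force: 0.0
```

```bash
python3 -c "
from h import *
plan((.4114,-.1768,.084,-4.5))"
```

```text
t 15.03 pos [ 413.8 -174.5   85.8] head -4.25 tilt [ 1.4e-03 -6.0e-04 -1.0e+00] w 0.0849 gf 0.0 F [-0.1  0.4  0.6] j [-0.4   0.44  2.16  0.    0.55 -0.33]
(0.4114, -0.1768, 0.084, -4.5) -> [-2.4 -2.2  1.8] 0.25
```

Call:
play_rows:
  targets:
    - [-0.0025,-0.002,0.002,0.2,0.085]
    - [-0.0025,-0.002,0.0045,0.2,0.085]
    - [-0.0025,-0.002,0.0045,0.2,0.05]
    - [-0.0025,-0.002,0.0045,0.2,0.02]
  newtons: 30

```text
t: 15.52
position: [0.4108, -0.177, 0.0805]
orientation: [-0.0, 0.734, 0.679, 0.0]
force: [0.0, 0.4, 0.1]
width: 0.0514
gripper_force: 0.0
```

Call:
play_rows:
  targets:
    - [0,0,0,0,0.0]
    - [0,0,0,0,0.0]
    - [0,0,0,0,0.0]
    - [0,0,0,0,0.0]
    - [0,0,0,0,0.0]
    - [0,0,0,0,0.0]
  newtons: 30

```text
t: 16.27
position: [0.4108, -0.1769, 0.0805]
orientation: [0.0, 0.734, 0.679, -0.0]
force: [-1.1, -0.2, 3.9]
width: 0.0069
gripper_force: 30.9
```

```bash
python3 -c "
from h import *
plan()"
```

```text
t 16.27 pos [ 410.8 -176.9   80.5] head -4.49 tilt [-0. -0. -1.] w 0.0069 gf 30.9 F [-1.1 -0.2  3.9] j [-0.41  0.45  2.16 -0.    0.53 -0.33]
```

Call:
play_rows:
  targets:
    - [0,0,-0.01,0,0.0]
    - [0,0,-0.04,0,0.0]
    - [0,0,-0.08,0,0.0]
    - [0,0,-0.1,0,0.0]
    - [0,0,-0.1,0,0.0]

```text
t: 16.9
position: [0.4117, -0.1773, 0.1821]
orientation: [0.002, 0.734, 0.679, 0.001]
force: [0.6, -0.2, -2.0]
width: 0.0067
gripper_force: 30.4
```

```bash
python3 -c "
from h import *
plan((.5824,-.1869,.18,2.45),(.5824,-.1869,.0815,2.45))
for n in('top','side'):snap(n,n+'5')
T,S=load('top5'),load('side5')
cv2.imwrite('pics/e5.png',np.hstack([cv2.resize(T['color'][160:290,290:390,::-1],None,fx=4,fy=4,interpolation=cv2.INTER_CUBIC),cv2.resize(S['color'][60:190,250:350,::-1],None,fx=4,fy=4,interpolation=cv2.INTER_CUBIC)]))
"
```

```text
t 16.9 pos [ 411.7 -177.3  182.1] head -4.48 tilt [ 0.0034 -0.0015 -1.    ] w 0.0067 gf 30.4 F [ 0.6 -0.2 -2. ] j [-0.41  0.25  2.11  0.    0.78 -0.33]
(0.5824, -0.1869, 0.18, 2.45) -> [  3.8 170.9   2.7] -6.93
(0.5824, -0.1869, 0.0815, 2.45) -> [  3.9 170.6 101.2] -6.93
```

View pics/e5.png

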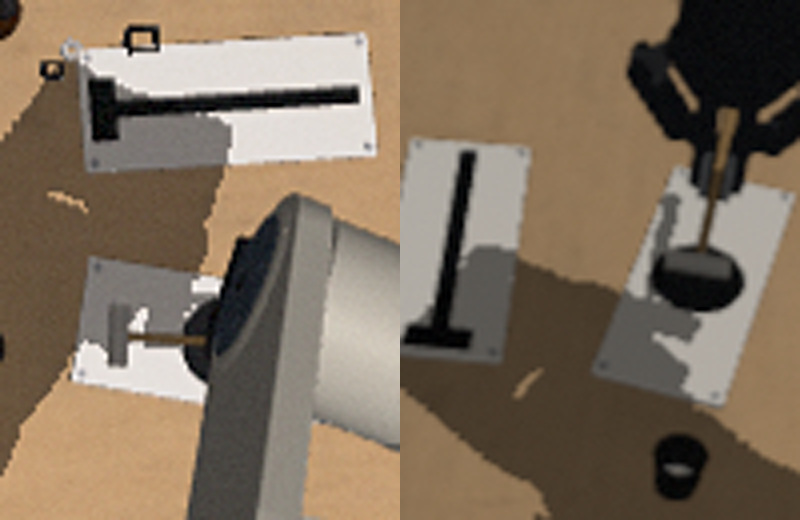

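The hammer is lifted level (side crop head at (697,262)). The printed silhouette is now fully visible, with its head at top crop (104,110) and handle end at (358,95), so I check the tile pose against it.

Run:
```python
from h import *
T,S=load('top5'),load('side5')
ct=lambda P:[(290+(u+.5)/4-.5,160+(v+.5)/4-.5) for u,v in P]
cs=lambda P:[(250+(u-399.5)/4-.5,60+(v+.5)/4-.5) for u,v in P]
m=[(0,.089,.005),(0,-.095,.005)]; g=(.58,-.2,0)
fit('silT',T,ct([(104,110),(358,95)]),m,g)
fit('silS',S,cs([(438,338),(468,151)]),m,g)
fit('htT',T,ct([(367,34),(377,154),(88,171),(79,50)]),RR(.045,.105,.005),g)
```

```text
silT [ 583.1 -208.5] 2.51 px rms 0.19
silS [ 583.4 -210.2] 2.85 px rms 0.07
htT [ 583.7 -209.1] 2.35 px rms 0.48
```

Call:
play_rows:
  targets:
    - [0.001,0.045,0,-2,0.0]
    - [0.002,0.09,0,-4,0.0]
    - [0.003,0.135,0,-6,0.0]
    - [0.004,0.1705,0,-6.9,0.0]
    - [0.004,0.1705,0,-6.9,0.0]
    - [0.004,0.1705,0,-6.9,0.0]
    - [0.004,0.1705,0,-6.9,0.0]

```text
t: 17.88
position: [0.5797, -0.1862, 0.1797]
orientation: [-0.001, 0.692, 0.722, -0.0]
force: [-0.3, 0.6, -0.7]
width: 0.0066
gripper_force: 30.4
```

```bash
python3 -c "
from h import *
plan((.5824,-.1869,.0815,2.45))"
```

```text
t 17.88 pos [ 579.7 -186.2  179.7] head 2.39 tilt [-1.9e-03  5.0e-04 -1.0e+00] w 0.0066 gf 30.4 F [-0.3  0.6 -0.7] j [-0.31  0.47  1.77 -0.    0.91 -0.35]
(0.5824, -0.1869, 0.0815, 2.45) -> [-0.9  2.8 98.2] -0.06
```

Call:
play_rows:
  targets:
    - [-0.001,0.0015,0.04,0,0.0]
    - [-0.001,0.0015,0.07,0,0.0]
    - [-0.001,0.0015,0.09,0,0.0]
    - [-0.001,0.0015,0.093,0,0.0]
    - [-0.001,0.0015,0.093,0,0.0]
    - [-0.001,0.0015,0.093,0,0.0]
    - [-0.001,0.0015,0.093,0,0.0]
    - [-0.001,0.0015,0.093,0,0.0]

```text
t: 18.88
position: [0.5829, -0.1873, 0.0879]
orientation: [0.0, 0.692, 0.722, 0.0]
force: [0.6, 0.0, -0.5]
width: 0.0069
gripper_force: 30.4
```

```bash
python3 -c "
from h import *
plan((.5824,-.1872,.0815,2.5))"
```

```text
t 18.88 pos [ 582.9 -187.3   87.9] head 2.41 tilt [ 7.e-04 -2.e-04 -1.e+00] w 0.0069 gf 30.4 F [ 0.6  0.  -0.5] j [-0.31  0.6   1.8  -0.    0.74 -0.36]
(0.5824, -0.1872, 0.0815, 2.5) -> [ 0.1 -0.5  6.4] -0.09
```

Call:
play_rows:
  targets:
    - [0,-0.0005,0.003,0,0.0]
    - [0,-0.0005,0.0055,0,0.0]
    - [0,-0.0005,0.0065,0,0.0]
    - [0,-0.0005,0.0065,0,0.0]

```text
t: 19.38
position: [0.5821, -0.1872, 0.0808]
orientation: [-0.0, 0.692, 0.722, -0.0]
force: [0.5, 0.2, -0.5]
width: 0.0072
gripper_force: 30.4
```

Call:
play_rows:
  targets:
    - [0,0,0.001,0,0.0]
    - [0,0,0.001,0,0.0]

```text
t: 19.62
position: [0.5823, -0.1873, 0.0805]
orientation: [0.0, 0.692, 0.722, 0.0]
force: [-2.6, 0.5, 6.3]
width: 0.0065
gripper_force: 31.2
```

Call:
play_rows:
  targets:
    - [0,0,-0.0005,0,0.015]
    - [0,0,-0.0005,0,0.03]
    - [0,0,-0.0005,0,0.06]
    - [0,0,-0.0005,0,0.085]
    - [0,0,-0.0005,0,0.085]
    - [0,0,-0.03,0,0.085]
    - [0,0,-0.07,0,0.085]
    - [0,0,-0.12,0,0.085]

```text
t: 20.62
position: [0.5816, -0.187, 0.2003]
orientation: [-0.001, 0.692, 0.722, -0.0]
force: [-0.1, 0.4, 0.3]
width: 0.085
gripper_force: 0.0
```

```bash
python3 -c "
from h import *
plan((.4063,.171,.2,9.2),(.4063,.171,.079,9.2))"
```

```text
t 20.62 pos [ 581.6 -187.   200.3] head 2.41 tilt [-1.9e-03  6.0e-04 -1.0e+00] w 0.085 gf 0.0 F [-0.1  0.4  0.3] j [-0.31  0.45  1.75  0.    0.95 -0.36]
(0.4063, 0.171, 0.2, 9.2) -> [ 365.1 -160.1    0.9] -6.79
(0.4063, 0.171, 0.079, 9.2) -> [ 365.  -159.9  121.9] -6.79
```

Call:
play_rows:
  targets:
    - [0.05,-0.022,0,-1,0.085]
    - [0.105,-0.046,0,-2,0.085]
    - [0.16,-0.07,0,-3,0.085]
    - [0.215,-0.094,0,-4,0.085]
    - [0.27,-0.118,0,-5,0.085]
    - [0.325,-0.142,0,-6,0.085]
    - [0.365,-0.16,0,-6.8,0.085]
    - [0.365,-0.16,0,-6.8,0.085]

```text
t: 21.62
position: [0.4058, 0.1727, 0.2001]
orientation: [-0.0, 0.647, 0.763, 0.0]
force: [0.2, 0.4, -0.2]
width: 0.085
gripper_force: 0.0
```

Call:
play_rows:
  targets:
    - [0,0,0.04,0,0.085]
    - [0,0,0.08,0,0.085]
    - [0,0,0.11,0,0.085]
    - [0,0,0.119,0,0.085]
    - [0,0,0.119,0,0.085]
    - [0,0,0.119,0,0.085]

```text
t: 22.38
position: [0.4078, 0.1708, 0.0819]
orientation: [0.0, 0.648, 0.762, 0.001]
force: [-0.5, 0.2, 0.9]
width: 0.0849
gripper_force: 0.0
```

```bash
python3 -c "
from h import *
plan((.4063,.171,.079,9.2))
for n in('top','side'):snap(n,n+'6')
T,S=load('top6'),load('side6')
cv2.imwrite('pics/e6.png',np.hstack([cv2.resize(T['color'][155:275,300:392,::-1],None,fx=4.4,fy=4.4,interpolation=cv2.INTER_CUBIC),cv2.resize(S['color'][80:200,255:345,::-1],None,fx=4.4,fy=4.4,interpolation=cv2.INTER_CUBIC)]))
"
```

```text
t 22.38 pos [407.8 170.8  81.9] head 9.2 tilt [ 1.6e-03  6.0e-04 -1.0e+00] w 0.0849 gf 0.0 F [-0.5  0.2  0.9] j [ 0.39  0.44  2.17 -0.    0.53  0.23]
(0.4063, 0.171, 0.079, 9.2) -> [ 0.5 -1.4  2.9] -0.0
```

View pics/e6.png

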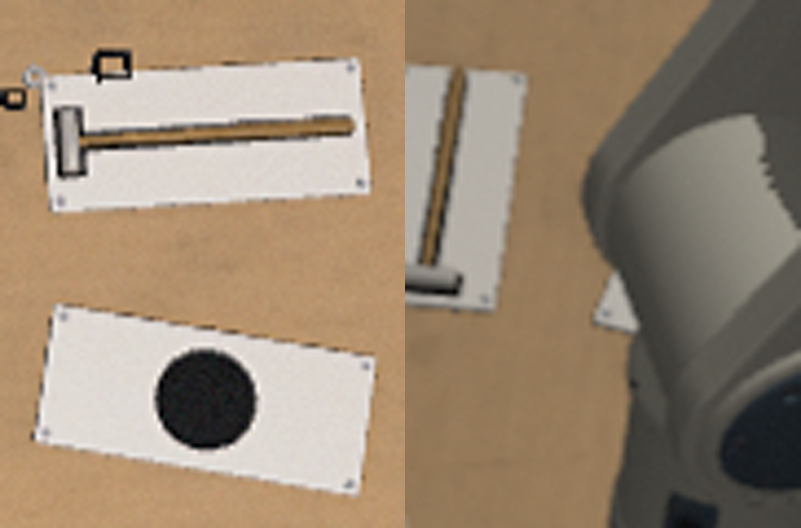

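The hammer lies on its silhouette with an even black margin, head at (69,141). The pot's disc is clear, centred at (206,399). Gripping the pot.

Call:
play_rows:
  targets:
    - [0,-0.001,0.003,0,0.085]
    - [0,-0.001,0.003,0,0.06]
    - [0,-0.001,0.003,0,0.05]
    - [0,-0.001,0.003,0,0.05]
    - [0,-0.001,0.003,0,0.05]
    - [0,-0.001,0.003,0,0.05]
  newtons: 30

```text
t: 23.22
position: [0.4059, 0.1706, 0.0783]
orientation: [-0.0, 0.648, 0.762, -0.0]
force: [-1.7, -1.3, 7.1]
width: 0.0586
gripper_force: 30.9
```

Call:
play_rows:
  targets:
    - [0,0,-0.02,0,0.05]
    - [0,0,-0.06,0,0.05]
    - [0,0,-0.1,0,0.05]
    - [0,0,-0.1,0,0.05]
    - [0,0,-0.1,0,0.05]

```text
t: 23.85
position: [0.4057, 0.1704, 0.1776]
orientation: [-0.0, 0.648, 0.762, -0.0]
force: [-0.1, -0.7, 0.0]
width: 0.059
gripper_force: 33.6
```

```bash
python3 -c "
from h import *
T=load('top6');print(atz(T,(346.4,245.3),.005)); S=load('side0')
print(atz(S,(235+537.5/6-.5,85+268/6-.5),.005))
plan((.412,-.2025,.18,-10.2))"
```

```text
[ 0.4122291  -0.20163355  0.005     ]
[ 0.41121587 -0.20420847  0.005     ]
t 23.85 pos [405.7 170.4 177.6] head 9.21 tilt [-1.e-04 -1.e-04 -1.e+00] w 0.059 gf 33.6 F [-0.1 -0.7  0. ] j [ 0.39  0.25  2.13 -0.    0.77  0.23]
(0.412, -0.2025, 0.18, -10.2) -> [-369.1  -53.5   -2.4] 19.41
```

Call:
play_rows:
  targets:
    - [-0.05,-0.007,0,2.5,0.05]
    - [-0.105,-0.015,0,5,0.05]
    - [-0.16,-0.023,0,8,0.05]
    - [-0.215,-0.031,0,11,0.05]
    - [-0.27,-0.039,0,14,0.05]
    - [-0.325,-0.047,0,17,0.05]
    - [-0.369,-0.0535,0,19.4,0.05]
    - [-0.369,-0.0535,0,19.4,0.05]

```text
t: 24.85
position: [0.4117, -0.2046, 0.1766]
orientation: [-0.001, 0.768, 0.64, -0.0]
force: [-0.2, 0.8, -1.0]
width: 0.059
gripper_force: 33.6
```

Call:
play_rows:
  targets:
    - [0,0,0.04,0,0.05]
    - [0,0,0.075,0,0.05]
    - [0,0,0.091,0,0.05]
    - [0,0,0.091,0,0.05]
    - [0,0,0.091,0,0.05]
    - [0,0,0.091,0,0.05]
    - [0,0,0.091,0,0.05]

```text
t: 25.72
position: [0.4126, -0.2024, 0.0876]
orientation: [0.001, 0.767, 0.642, 0.0]
force: [0.1, -0.2, -0.6]
width: 0.0586
gripper_force: 33.6
```

```bash
python3 -c "
from h import *
plan((.412,-.2025,.079,-10.2))"
```

```text
t 25.73 pos [ 412.6 -202.4   87.6] head -10.18 tilt [ 1.1e-03 -6.0e-04 -1.0e+00] w 0.0586 gf 33.6 F [ 0.1 -0.2 -0.6] j [-0.46  0.45  2.13 -0.    0.56 -0.28]
(0.412, -0.2025, 0.079, -10.2) -> [-0.2 -0.6  8.6] 0.02
```

Call:
play_rows:
  targets:
    - [0,0,0.004,0,0.05]
    - [0,0,0.007,0,0.05]
    - [0,0,0.0075,0,0.05]
    - [0,0,0.008,0,0.05]
    - [0,0,0.008,0,0.05]

```text
t: 26.35
position: [0.4121, -0.2022, 0.0793]
orientation: [-0.0, 0.767, 0.642, -0.0]
force: [-2.7, 0.1, 8.8]
width: 0.0589
gripper_force: 34.7
```

Call:
play_rows:
  targets:
    - [0,0,0.001,0,0.05]
    - [0,0,0.001,0,0.05]

```text
t: 26.6
position: [0.4122, -0.2022, 0.0792]
orientation: [-0.0, 0.767, 0.642, -0.0]
force: [-5.6, 3.3, 27.2]
width: 0.0587
gripper_force: 36.7
```

Contact. Release, rise and move aside to see.

Call:
play_rows:
  targets:
    - [0,0,-0.001,0,0.05]
    - [0,0,-0.0015,0,0.065]
    - [0,0,-0.0015,0,0.085]
    - [0,0,-0.0015,0,0.085]
    - [0,0,-0.0015,0,0.085]
    - [0,0,-0.03,0,0.085]
    - [0,0,-0.08,0,0.085]
    - [0,0,-0.13,0,0.085]

```text
t: 27.6
position: [0.4119, -0.2021, 0.2091]
orientation: [-0.0, 0.767, 0.642, -0.0]
force: [1.1, -0.6, 0.9]
width: 0.085
gripper_force: 0.0
```

Call:
play_rows:
  targets:
    - [0.06,0,0,0,0.085]
    - [0.12,0,0,0,0.085]
    - [0.18,0,0,0,0.085]
    - [0.24,0,0,0,0.085]
    - [0.3,0,0,0,0.085]
    - [0.36,0,0,0,0.085]
    - [0.36,0,0,0,0.085]
    - [0.36,0,0,0,0.085]

```text
t: 28.6
position: [0.4754, 0.1519, 0.2076]
orientation: [-0.0, 0.767, 0.642, -0.001]
force: [0.0, -0.6, -0.2]
width: 0.0852
gripper_force: 0.0
```

```bash
python3 -c "
from h import *
plan()
for n in('top','side'):snap(n,n+'7')
T,S=load('top7'),load('side7')
cv2.imwrite('pics/e7.png',np.hstack([cv2.resize(T['color'][155:275,300:392,::-1],None,fx=4.4,fy=4.4,interpolation=cv2.INTER_CUBIC),cv2.resize(S['color'][80:200,255:345,::-1],None,fx=4.4,fy=4.4,interpolation=cv2.INTER_CUBIC)]))
"
```

```text
t 28.6 pos [475.4 151.9 207.6] head -10.12 tilt [-1.1e-03 -7.0e-04 -1.0e+00] w 0.0852 gf 0.0 F [ 0.  -0.6 -0.2] j [ 0.31  0.28  1.99 -0.    0.88  0.48]
```

View pics/e7.png

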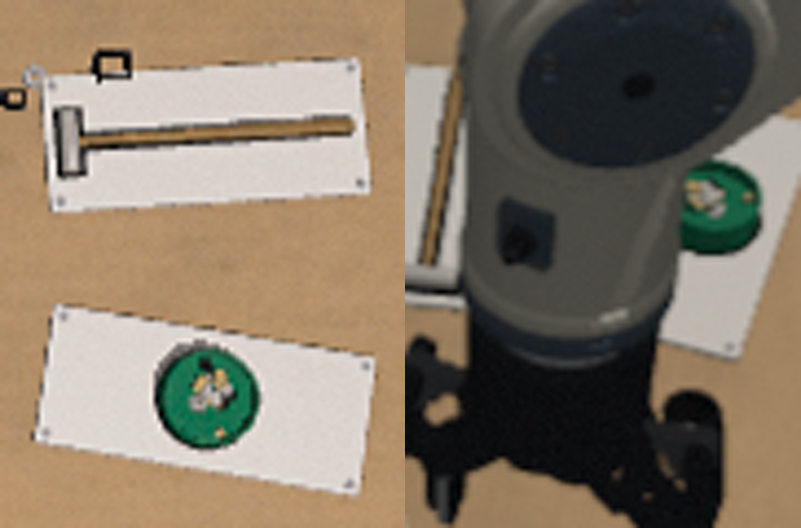

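The pot covers its disc, with its rim spanning top crop (159–260, 345–450). I check this numerically against the disc at (412.2, -201.6).

Run:
```python
from h import *
T=load('top7'); th=np.linspace(0,6.283,90)
def bb(p):
    q=proj(T,[[p[0]+.0305*np.cos(t),p[1]+.0305*np.sin(t),z] for t in th for z in(.005,.027)]); return np.r_[q.min(0),q.max(0)]
f=lambda u,v:(300+(u+.5)/4.4-.5,155+(v+.5)/4.4-.5)
l=np.r_[f(159,345),f(260,450)]
r=least_squares(lambda p:bb(p)-l,(.41,-.2));print(r.x,r.fun)
ct=lambda P:[f(*p) for p in P]
fit('hamT',T,ct([(69,141),(354,126)]),[(0,.089,.0115),(0,-.095,.011)],(.58,-.2,0))
a,b=load('top0')['color'],T['color']
# bystanders: oil bottle and loupe patches unchanged?
for n,x,y in(('bottle',289,162),('loupe',284,246)): print(n,np.abs(a[y-9:y+9,x-9:x+9].astype(int)-b[y-9:y+9,x-9:x+9]).mean())
```

```text
[ 0.41313675 -0.20137666] [-0.28012324  0.86502427  0.2752676  -0.85633855]
hamT [ 583.1 -208. ] 2.13 px rms 0.15
bottle 3.799382716049383
loupe 3.5853909465020575
```

All three things are within about 1–2 mm of their silhouettes, and the bottle and loupe patches are unchanged. Handing in.

```bash
python3 -c "
from cell import *
print(hand_in())"
```

```text
the job is handed in; nothing more can be done
None
```

The hammer, pot and block are each on their own silhouette tile, within about 2 mm and 1° by the camera; the pot stayed upright, the oil bottle and loupe look unmoved, and the job was handed in at about 29 s (no verdict shown).

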